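# Lock the camlock cap onto the filling neck of the grinding-water tank

## Task

Close the filling neck of the blue water tank so that it can be carried to the wet grinder: lift the yellow dust cover off the neck and set it down gently on the bench, open side down, then push the aluminium camlock cap fully home over the neck while its two brass cam arms are open, and swing the arms down one after the other until both are fully closed. Leave the torch, the brush jar and the white bottle where they stand.

Things in the scene. Friction and masses are not known exactly. Their poses are not given: they have to be found in the camera images.
- tank: blue steel water tank, a flat box 340 mm long (its x), 200 wide (its y), 85 high, fixed; origin: centre of its underside, z up. The aluminium grooved filling neck stands upright on its top at x = -70, y = -20 mm. At x = +85 mm a carrying handle runs along y (110 mm long, top 33 mm above the tank top); a vent plug 17 mm high is at x = 135, y = -60 mm
- neck_rim (a point): centre of the filling neck's top rim, 166 mm above the bench, 81 mm above the tank top, on the neck's upright axis. Neck: 45.4 mm in diameter, top edge bevelled 3 mm over 4 mm; groove 35.6 mm in diameter from 10 to 25 mm below the rim; hexagon 55 mm across corners from 43 to 57 mm below it, then a 43 mm nipple down to the tank
- cover: loose yellow plastic dust cover, an upside-down cup 54 mm in outer diameter and 33 mm tall, 35 g, inner diameter 49.4 mm, inner depth 30 mm; sits loosely over the neck at the start with its flat top 3 mm above the rim. Origin at the centre of its open lower edge, z up through the closed top
- cap: loose aluminium camlock cap, about 370 g, mouth down on the bench. Body 56.5 mm in diameter, 38 tall; bore 47.6 mm wide, 30 deep. Origin: centre of its open mouth (underside), z up to the closed top. Brass cam arms are hinged in lugs on its +x (arm a) and -x (arm b) sides; lugs reach x = 37, y = 13 mm. Grip the body across its y. Fully home, the mouth is 30 mm below the neck rim; any yaw will do
- cap_seat (a point): centre of the inside floor of the cap's bore, 30 mm above its mouth; lies on neck_rim when the cap is fully home
- pin_a (a point): hinge pin of arm a: on the cap, 31 mm from its axis on the +x side, 14 mm above its mouth; the pin runs along the cap's y
- pin_b (a point): hinge pin of arm b: on the cap, 31 mm from its axis on the -x side, 14 mm above its mouth; the pin runs along the cap's y
- tip_a (a point): outer end of arm a, 57 mm from pin_a, on the mid-line of its out-turned thumb tab
- tip_b (a point): outer end of arm b, 57 mm from pin_b, on the mid-line of its out-turned thumb tab
- cam_a (a joint): swing of brass cam arm a, rad: 0 open (outward, 35 deg up), 0.61 level, 2.0 end stop, closed (down beside the neck, 10 deg off vertical). Bar 13 mm wide, 6.5 thick to 40 mm from the pin, then a 16 mm wide tab bent 20 deg outward. Stiff (0.2 N m): stays where left. Its cam nose enters the neck's groove as it closes, only if the cap is home; else it stops short on the lip
- cam_b (a joint): angle of brass cam arm b in rad, same as cam_a, on the cap's -x side
- torch: black torch with red rings standing on its wide head, 62 mm in diameter, 185 mm tall; bystander; origin at the centre of its underside
- brush_jar: glass jar 72 mm in diameter and 105 mm tall, full of brushes that reach 250 mm; bystander; origin at the centre of its underside
- spray_bottle: white plastic bottle with an orange cap, 54 mm in diameter, 140 mm tall; bystander; origin at the centre of its underside
There are look-alikes about, which are no part of the job. Leave any turquoise look-alike of the cap alone. Several things have the shape of the cover; the one meant has the colours described above.

How it is judged (in metres and radians):
On the way, in this order (a step that is already met when the one before it is completed fails the run):
1. the yellow cover has been lifted off the neck in the fingers (height (world z) of cover above 0.16 m and contact force between cover and the fingers above 0.5 N), for 0.1 s.
2. the yellow cover has been set down on the bench, open side down (height (world z) of cover below 0.06 m and linear speed of cover below 0.03 m/s and contact force between cover and the fingers below 0.1 N and angle between cover's own z axis and vertical below 0.2 rad), for 0.2 s.
3. the cap is fully home on the neck with both arms still open (distance between cap_seat and neck_rim below 0.004 m and angle between the z axis of cap and the z axis of tank, either way round below 0.08 rad and value of joint each of cam_a, cam_b below 1 rad), for 0.2 s.
4. one arm is fully closed (value of joint any of cam_a, cam_b above 1.85 rad), for 0.1 s.
5. both arms are fully closed (value of joint each of cam_a, cam_b above 1.85 rad), for 0.1 s.
At the end, for the whole second after the job is handed in: The cap sits fully home on the neck (its inside floor within 4 mm of the rim, within 0.08 rad of upright), both cam arms are closed (over 1.85 rad of 2.0), the yellow cover stands on the bench open side down (its origin under 60 mm high, within 0.2 rad of upright), everything at rest (all of step 5 and distance between cap_seat and neck_rim below 0.004 m and angle between the z axis of cap and the z axis of tank, either way round below 0.08 rad and height (world z) of cover between -0.02 and 0.06 m and linear speed of each of cover, cap below 0.03 m/s and angle between cover's own z axis and vertical below 0.2 rad); the robot touches nothing.
It fails at once if the torch, the brush jar or the white bottle was moved by more than 30 mm (distance of any of torch, brush_jar, spray_bottle from where it was at the start of the episode above 0.03 m).
It fails at once if the cover or the cap was dropped or thrown (it moved at over 0.7 m/s out of the fingers) ((linear speed of cover above 0.7 m/s and contact force between cover and the fingers below 0.05 N) or (linear speed of cap above 0.7 m/s and contact force between cap and the fingers below 0.05 N)).
It also fails if it takes over 72 s, if anything falls off the work surface, if the arm or the gripper's body presses on something with over 40 N, if the wrist force passes 120 N, or if a joint passes its speed limit or range.

## Robot

A 6-joint arm with a two-finger parallel gripper is mounted at the origin on the work surface. World frame = base frame: x ahead of the robot, y to its left, z up, the work surface at z = 0. Lengths are in mm, angles in rad, forces in N, time in s.
With the tool pointing down it reaches from about 350 to 950 mm from the base axis. Payload 17.4 kg.
Tool frame: the origin (TCP) lies at the very end of the fingers, on their centre line; the grasp point (between the pads) lies 19 mm behind it; z points along the fingers, y is the line along which they close (so a half turn about z gives the same grasp; the last joint's range is limited). The gripper opens to 93 mm and grips with 3 to 60 N. Pads are 15 mm wide; open, the fingers measure 128 mm over their backs; the gripper's body (75 mm by 188 mm) begins 65 mm behind the grasp point.
Start: joints at [-0.038, 0.116, 1.442, -0, 1.584, -0.038], TCP at [675.005, -0.009, 218.646] pointing down, gripper open.
Joint ranges: [-2.83, 2.83], [-0.83, 2.19], [0.07, 2.5], [-1.14, 4.28], [0.01, 3], [-2.97, 2.97]. Speed limits (rad/s): [1.89, 1.89, 2.22, 3.14, 3.14, 3.14].

## Interface

Orientations are given as a 3x3 rotation matrix whose columns are the frame's x, y, z axes.
In Python, from workcell import arm gives the robot as it stands. The module is installed in compiled form; this text tells all that it offers.
- The arm moves only by the tool servo_tool, never from a script. Its argument "commands" is a list of rows, each an object of numbers: "tx", "ty", "tz": the shift along the tool's x, y, z normalised to -1 to 1, where 1 is 0.1 m; "rx", "ry", "rz": the turn, a rotation vector about the tool's x, y, z normalised to -1 to 1, where 1 is 2 rad; "fingers": the finger opening in mm, from 0 to 93. A call has 1 to 5 rows; each row shifts and turns the commanded pose from where the row before left it, along the tool's axes as they then stand; what a row does not reach is not made up. A row lasts 1/8 s, in which the tool goes at most 62.5 mm and 10.7 degrees, less where a joint would pass 70% of its speed; a pose out of reach is approached as far as the arm can. A call with a number of a shift or a turn outside -1 to 1 is refused whole. A call with a gripper value outside its range is refused whole. The fingers move at their own pace and stop on an object; "squeeze" is the grip in N (left out, the last holds). Time passes only in rows, so rows that do not move let the fingers close. It gives the time, the measured TCP pose, the force, the opening and the grip force at its end, in the units of the state.
- arm.get_obs(): the state, without advancing time (a new reading comes with each control period).
- arm.capture(name): name is "scene" or "side" or "wrist"; returns a dict with "frame" (400x640x3 uint8, blue, green, red), "intrinsics" (3x3 intrinsics, pixels), "R" (3x3) and "t" (3): a world point X has camera coordinates R X + t. Camera axes: x right, y down, z forward; pixel columns grow to the right and rows downward; lengths in mm; the calibration is good to about 2 mm. A picture is of the moment at which its call begins. There is no depth.
- arm.hand_in(): hands the job in; it is judged then, once.
The state is a dict: "time": time; "joints": joint angles; "joint_velocities": joint speeds; "joint_efforts": joint torques, N m; "eef_pos": TCP position; "tool_rot": TCP orientation; "wrist_force": force on the tool from outside, world axes, zero at the start; "ft_torque": the same for the moment, N m; "width": finger opening in mm; "gripper_force": force on a finger pad.
Only numpy, scipy, OpenCV 4.12 (cv2) and the standard library are available. Lean on these libraries where they do the work, as an engineer would, in place of code of your own. Each camera call takes 0.05 s, during which the arm holds its last target. There are 200 camera calls.

## Working session

There is one attempt and no reset: what is moved stays moved. The work goes in short steps, Python scripts to look and compute and a tool call to move; the robot and the scene stay as the last step left them, time stands still between calls to the robot, and variables do not carry over. Pictures are saved under pics/ and viewed, at most 10 in all, crops included, and the job is handed in when it is done.

Besides the shell and the picture viewer there is one more tool, called after ">>>" by a JSON object that holds its "fn" and its "kwargs", one argument or row to a line. servo_tool: Moves the arm, as the interface text tells. Its arguments: {"type":"object","properties":{"commands":{"type":"array","items":{"type":"object","properties":{"tx":{"type":"number"},"ty":{"type":"number"},"tz":{"type":"number"},"rx":{"type":"number"},"ry":{"type":"number"},"rz":{"type":"number"},"fingers":{"type":"number"}}}},"squeeze":{"type":"number"}},"required":["commands"]}

```bash
mkdir -p pics
cat > h.py <<'E'
from workcell import arm
import numpy as np, cv2
def cap(n,f=None):
    c=arm.capture(n)
    if f: cv2.imwrite('pics/'+f,c['frame'])
    return c
def ray(c,u,v):
    d=np.linalg.inv(c['intrinsics'])@[u,v,1]; R=np.array(c['R']);t=np.array(c['t'])
    return -R.T@t, R.T@d
def atz(c,u,v,z):
    o,d=ray(c,u,v); return (o+d*(z-o[2])/d[2]).round(1)
def proj(c,X):
    p=c['intrinsics']@(np.array(c['R'])@np.array(X,float)+np.array(c['t'])); return (p[:2]/p[2]).round(1)
def tri(obs):
    A=0;b=0
    for c,u,v in obs:
        o,d=ray(c,u,v); d=d/np.linalg.norm(d); P=np.eye(3)-np.outer(d,d); A=A+P;b=b+P@o
    return np.linalg.solve(A,b).round(1)
E
python3 - <<'E'
from h import *
import pickle
C={n:cap(n,n+'0.png') for n in('scene','side','wrist')}
pickle.dump(C,open('c0.pkl','wb'))
for n in C: o,_=ray(C[n],0,0); print(n,o.round(0),C[n]['intrinsics'][0,0], np.array(C[n]['R'])[2].round(2))
print(arm.get_obs())
E
```

```text
scene [1433. -152.  819.] 491.893469027464 [-0.78  0.02 -0.63]
side [ 197. -536.  774.] 373.8243627325969 [ 0.44  0.46 -0.77]
wrist [674.  84. 384.] 322.379924253749 [-0.   -0.3  -0.95]
{'time': 0.15, 'joints': array([-3.77528525e-02,  1.16367929e-01,  1.44209193e+00, -3.13110115e-06,
        1.58398388e+00, -3.78226616e-02]), 'joint_velocities': array([ 0.00040275, -0.00071996, -0.0014715 , -0.00228382, -0.00051126,
        0.00029464]), 'joint_efforts': array([ 1.36530605e-03, -7.21765566e+01, -6.22949553e+01,  7.80155347e-02,
        2.25470052e-02,  2.06686866e-05]), 'eef_pos': array([6.74855225e+02, 2.74148607e-02, 2.18092420e+02]), 'tool_rot': array([[-6.97568079e-05,  9.99999636e-01, -8.50589903e-04],
       [ 9.99999997e-01,  6.97814955e-05,  2.89943987e-05],
       [ 2.90537436e-05, -8.50587878e-04, -9.99999638e-01]]), 'wrist_force': array([-0.22527044,  0.74735183,  0.55468825]), 'ft_torque': array([ 0.02671492, -0.03112511,  0.04740545]), 'gripper_force': 0.0, 'width': 93.08227508096752}
```

View pics/scene0.png

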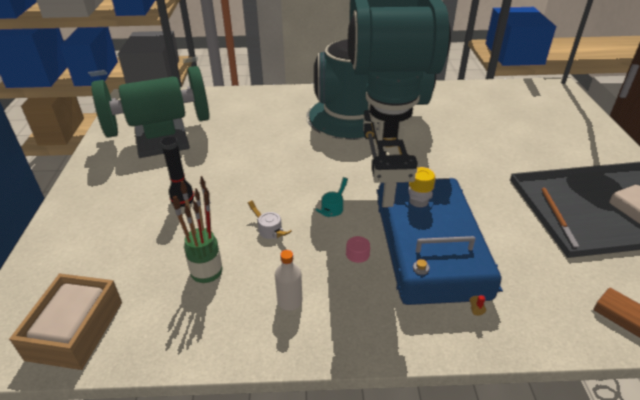

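View pics/side0.png

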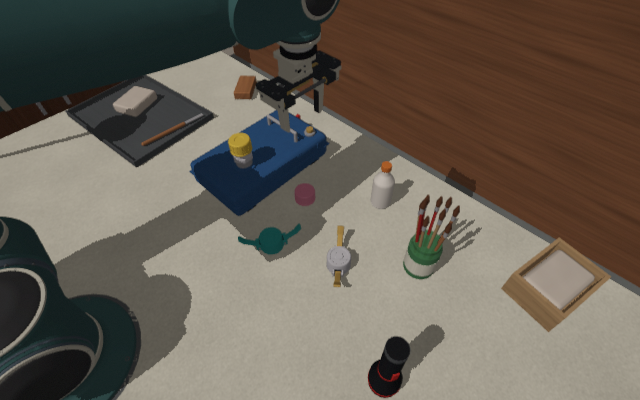

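Candidates. For the cover: yellow cup on the neck (scene 423,180 / side 240,145) and a pink cup on the bench (358,248 / 305,195). For the cap: grey one with brass arms (269,223 / 339,258) and a turquoise one (332,203 / 272,240). I choose the yellow cup and the grey/brass cap, and check both in one composite crop.

Run:
```python
from h import *
import pickle
C=pickle.load(open('c0.pkl','rb'))
def cr(n,u,v,w=40,h=30): return cv2.resize(C[n]['frame'][v-h:v+h,u-w:u+w],(400,300),interpolation=cv2.INTER_CUBIC)
m=np.vstack([np.hstack([cr('scene',423,185),cr('side',240,150)]),np.hstack([cr('scene',269,223),cr('side',339,258)])])
cv2.imwrite('pics/crop0.png',m)
print('cover top', tri([(C['scene'],424,173),(C['side'],239,138)]))
print('cap top', tri([(C['scene'],269,219),(C['side'],339,255)]))
```

```text
cover top [561.  109.3 170.8]
cap top [ 547.4 -243.1   38.6]
```

View pics/crop0.png

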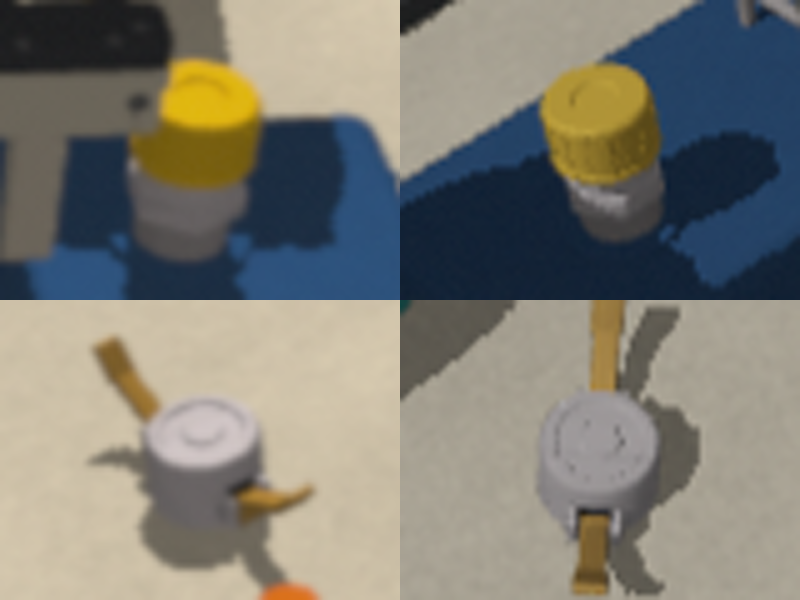

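Run:
```python
from h import *
import pickle
C=pickle.load(open('c0.pkl','rb'));s,d=C['scene'],C['side']
print('cover top z169', tri([(s,422.3,175),(d,239.4,141.4)]),atz(s,422.3,175,169),atz(d,239.4,141.4,169))
print('cap top z38', tri([(s,269.2,219.8),(d,339,255.6)]),atz(s,269.2,219.8,38),atz(d,339,255.6,38))
t1=tri([(s,250,202),(d,340,228)]);t2=tri([(s,291,231.3),(d,337,286)])
t3=tri([(s,291,231.3),(d,340,228)]);t4=tri([(s,250,202),(d,337,286)])
print(t1,t2,t3,t4)
print('tank far corners', atz(s,383,184,85),atz(s,455,181,85),atz(s,497,278,85),atz(s,403,283,85))
print('bottle',tri([(s,287,257),(d,386,168)]),'torch',atz(d,384,383,0),'jar',atz(d,421,265,0),'pink',atz(d,305,195,33),'turq',atz(d,272,240,38))
```

```text
cover top z169 [558.3 106.8 163.2] [564.  106.3 169. ] [554.7  98.2 169. ]
cap top z38 [ 547.4 -243.    36. ] [ 549.4 -242.1   38. ] [ 546.6 -244.5   38. ]
[ 564.9 -256.8  120. ] [ 515.9 -227.7  -48.7] [ 601.4 -192.9   44.6] [ 485.5 -293.1   42. ]
tank far corners [483.6  36.6  85. ] [480.3 214.7  85. ] [795.6 216.7  85. ] [800.2  31.   85. ]
bottle [ 763.7 -194.1  129.2] torch [ 415.2 -483.1    0. ] jar [ 679.7 -385.1    0. ] pink [623.3 -53.6  33. ] turq [ 468.  -101.6   38. ]
```

>>> {"fn": "servo_tool", "kwargs": {
  "commands": [
    {"tx":0.26,"ty":-0.29,"tz":-0.04,"fingers":93},
    {"tx":0.26,"ty":-0.29,"tz":-0.04},
    {"tx":0.26,"ty":-0.29,"tz":-0.04},
    {"tx":0.26,"ty":-0.29,"tz":-0.04},
    {"tx":0}
  ],
  "squeeze": 12
}}

```text
invalid input at $.commands[0]: expected keys tx, ty, tz, rx, ry, rz, fingers
```

```bash
cat > look.py <<'E'
from h import *
import pickle,sys
f=sys.argv[1]
C={n:cap(n) for n in('scene','side','wrist')}
pickle.dump(C,open(f+'.pkl','wb'))
cv2.imwrite('pics/%s.png'%f,C['wrist']['frame'])
o=arm.get_obs(); print(o['time'],o['eef_pos'].round(1),o['tool_rot'].round(3).tolist(),o['width'],o['gripper_force'],o['wrist_force'].round(1))
E
python3 look.py w1
```

```text
0.3 [674.9  -0.  218.4] [[-0.0, 1.0, -0.0], [1.0, 0.0, 0.0], [0.0, -0.0, -1.0]] 92.48696281385014 0.0 [ 1.2  0.5 -1.4]
```

View pics/w1.png

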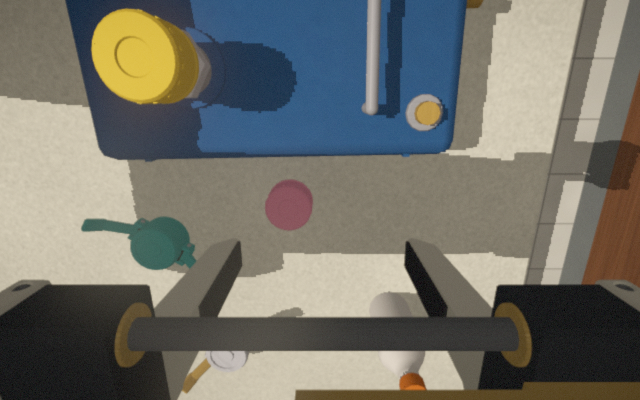

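The wrist view shows the yellow cover's top at about (135,57). I'll use it to refine the position before moving.

Run:
```python
from h import *
import pickle
C=pickle.load(open('w1.pkl','rb'));w=C['wrist']
f=w['frame'].astype(int); m=((f[...,2]>150)&(f[...,1]>120)&(f[...,0]<90)).astype(np.uint8); m[:,260:]=0;m[200:]=0
ys,xs=np.nonzero(m);print(xs.min(),xs.max(),ys.min(),ys.max())
for p in((135,57),(137,57)): print(atz(w,*p,169))
for p in [(70,0),(103,153),(453,150),(466,0)]: print('edge',p,atz(w,*p,85))
# predicted outlines for check
for c in((558,104),(560,108),(556,102)):
  P=np.array([proj(w,(c[0]+27*np.cos(a),c[1]+27*np.sin(a),169)) for a in np.linspace(0,6.28,60)]);print(c,P.min(0),P.max(0))
```

```text
92 175 9 103
[558.2 108.6 169. ]
[559.4 108.6 169. ]
edge (70, 0) [467.6 160.9  85. ]
edge (103, 153) [468.7  35.6  85. ]
edge (453, 150) [794.8  38.1  85. ]
edge (466, 0) [790.7 160.4  85. ]
(558, 104) [91.6 16. ] [179.9 110.1]
(560, 108) [93.4  8.4] [182.2 103.6]
(556, 102) [89.  19.8] [177.1 113.3]
```

>>> {"fn": "servo_tool", "kwargs": {
  "commands": [
    {"tx":0.26,"ty":-0.29,"tz":-0.04,"rx":0,"ry":0,"rz":0,"fingers":93},
    {"tx":0.26,"ty":-0.29,"tz":-0.04,"rx":0,"ry":0,"rz":0,"fingers":93},
    {"tx":0.26,"ty":-0.29,"tz":-0.04,"rx":0,"ry":0,"rz":0,"fingers":93},
    {"tx":0.26,"ty":-0.29,"tz":-0.04,"rx":0,"ry":0,"rz":0,"fingers":93},
    {"tx":0,"ty":0,"tz":0,"rx":0,"ry":0,"rz":0,"fingers":93}
  ],
  "squeeze": 12
}}

```text
time: 0.92
eef_pos: [557.9, 105.3, 235.6]
tool_rot: [[-0.002, 1.0, 0.001], [1.0, 0.002, 0.0], [0.0, 0.001, -1.0]]
wrist_force: [0.6, -0.0, -0.1]
width: 93.1
gripper_force: 0.0
```

```bash
python3 look.py w2
python3 - <<'E'
from h import *
import pickle
C=pickle.load(open('w2.pkl','rb'));w=C['wrist']
f=w['frame'].astype(int); m=((f[...,2]>90)&(f[...,1]>70)&(f[...,0]<.4*f[...,2])).astype(np.uint8)
n,l,s,c=cv2.connectedComponentsWithStats(m)
for i in range(1,n):
  if s[i,4]>300: print(s[i],c[i].round(1))
for c in((558,104),(560,108),(556,102)):
  P=np.array([proj(w,(c[0]+27*np.cos(a),c[1]+27*np.sin(a),169)) for a in np.linspace(0,6.28,60)]);print(c,P.min(0),P.max(0))
E
```

```text
1.075 [559.4 103.6 234.6] [[0.0, 1.0, 0.0], [1.0, -0.0, -0.0], [-0.0, 0.0, -1.0]] 92.78299852194507 0.0 [-0.1 -0.2  0.4]
[ 288  165   69   75 4078] [322.1 202.2]
(558, 104) [287.4 179.1] [358.  245.5]
(560, 108) [289.9 173.8] [360.7 240.9]
(556, 102) [284.9 181.7] [355.3 247.8]
```

View pics/w2.png

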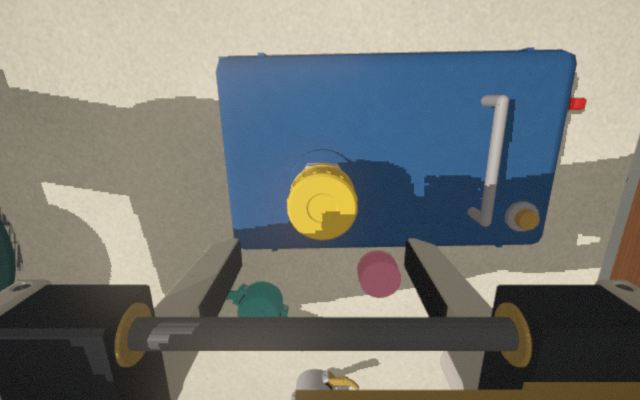

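>>> {"fn": "servo_tool", "kwargs": {
  "commands": [
    {"tx":0.045,"ty":-0.01,"tz":0.1,"rx":0,"ry":0,"rz":0,"fingers":93},
    {"tx":0,"ty":0,"tz":0.35,"rx":0,"ry":0,"rz":0,"fingers":93},
    {"tx":0,"ty":0,"tz":0.35,"rx":0,"ry":0,"rz":0,"fingers":93},
    {"tx":0,"ty":0,"tz":0.18,"rx":0,"ry":0,"rz":0,"fingers":75},
    {"tx":0,"ty":0,"tz":0,"rx":0,"ry":0,"rz":0,"fingers":52}
  ],
  "squeeze": 12
}}

```text
time: 1.7
eef_pos: [557.7, 108.3, 135.4]
tool_rot: [[0.0, 1.0, -0.002], [1.0, -0.0, -0.0], [-0.0, -0.002, -1.0]]
wrist_force: [0.6, 0.1, 0.5]
width: 77.6
gripper_force: 0.0
```

>>> {"fn": "servo_tool", "kwargs": {
  "commands": [
    {"tx":0,"ty":0,"tz":0,"rx":0,"ry":0,"rz":0,"fingers":45},
    {"tx":0,"ty":0,"tz":0,"rx":0,"ry":0,"rz":0,"fingers":45},
    {"tx":0,"ty":0,"tz":0,"rx":0,"ry":0,"rz":0,"fingers":45}
  ],
  "squeeze": 12
}}

```text
time: 2.08
eef_pos: [558.5, 108.5, 137.8]
tool_rot: [[0.0, 1.0, 0.002], [1.0, -0.0, 0.0], [0.0, 0.002, -1.0]]
wrist_force: [-0.1, 0.0, 5.3]
width: 54.4
gripper_force: 12.0
```

>>> {"fn": "servo_tool", "kwargs": {
  "commands": [
    {"tx":0,"ty":0,"tz":-0.15,"rx":0,"ry":0,"rz":0,"fingers":45},
    {"tx":0,"ty":0,"tz":-0.3,"rx":0,"ry":0,"rz":0,"fingers":45},
    {"tx":0,"ty":0,"tz":-0.3,"rx":0,"ry":0,"rz":0,"fingers":45},
    {"tx":-0.2,"ty":0.1,"tz":0,"rx":0,"ry":0,"rz":0,"fingers":45},
    {"tx":-0.4,"ty":0.15,"tz":0,"rx":0,"ry":0,"rz":0,"fingers":45}
  ],
  "squeeze": 12
}}

```text
time: 2.7
eef_pos: [583.3, 48.0, 212.0]
tool_rot: [[-0.002, 1.0, 0.001], [1.0, 0.002, 0.0], [0.0, 0.001, -1.0]]
wrist_force: [0.5, -0.2, -0.3]
width: 54.1
gripper_force: 12.0
```

>>> {"fn": "servo_tool", "kwargs": {
  "commands": [
    {"tx":-0.45,"ty":0.15,"tz":0,"rx":0,"ry":0,"rz":0,"fingers":45},
    {"tx":-0.45,"ty":0.15,"tz":0,"rx":0,"ry":0,"rz":0,"fingers":45},
    {"tx":-0.4,"ty":0.15,"tz":0.2,"rx":0,"ry":0,"rz":0,"fingers":45},
    {"tx":-0.3,"ty":0.1,"tz":0.35,"rx":0,"ry":0,"rz":0,"fingers":45},
    {"tx":-0.13,"ty":0.01,"tz":0.45,"rx":0,"ry":0,"rz":0,"fingers":45}
  ]
}}

```text
time: 3.32
eef_pos: [639.4, -127.1, 110.5]
tool_rot: [[0.002, 1.0, 0.0], [1.0, -0.002, -0.0], [-0.0, 0.0, -1.0]]
wrist_force: [-0.1, 0.6, -0.5]
width: 54.8
gripper_force: 12.0
```

>>> {"fn": "servo_tool", "kwargs": {
  "commands": [
    {"tx":0,"ty":0,"tz":0.4,"rx":0,"ry":0,"rz":0,"fingers":45},
    {"tx":0,"ty":0,"tz":0.3,"rx":0,"ry":0,"rz":0,"fingers":45},
    {"tx":0,"ty":0,"tz":0.2,"rx":0,"ry":0,"rz":0,"fingers":45},
    {"tx":0,"ty":0,"tz":0,"rx":0,"ry":0,"rz":0,"fingers":45}
  ]
}}

```text
time: 3.82
eef_pos: [638.3, -124.7, 20.3]
tool_rot: [[0.0, 1.0, -0.002], [1.0, -0.0, 0.001], [0.001, -0.002, -1.0]]
wrist_force: [-0.1, 0.3, 0.4]
width: 54.2
gripper_force: 12.0
```

>>> {"fn": "servo_tool", "kwargs": {
  "commands": [
    {"tx":0,"ty":0,"tz":0.1,"rx":0,"ry":0,"rz":0,"fingers":45},
    {"tx":0,"ty":0,"tz":0.04,"rx":0,"ry":0,"rz":0,"fingers":45},
    {"tx":0,"ty":0,"tz":0.02,"rx":0,"ry":0,"rz":0,"fingers":45},
    {"tx":0,"ty":0,"tz":0,"rx":0,"ry":0,"rz":0,"fingers":45}
  ]
}}

```text
time: 4.32
eef_pos: [639.1, -124.5, 5.8]
tool_rot: [[-0.0, 1.0, 0.0], [1.0, 0.0, -0.0], [-0.0, 0.0, -1.0]]
wrist_force: [0.6, 0.3, -0.8]
width: 54.4
gripper_force: 12.0
```

>>> {"fn": "servo_tool", "kwargs": {
  "commands": [
    {"tx":0,"ty":0,"tz":0.015,"rx":0,"ry":0,"rz":0,"fingers":45},
    {"tx":0,"ty":0,"tz":0.01,"rx":0,"ry":0,"rz":0,"fingers":45},
    {"tx":0,"ty":0,"tz":0,"rx":0,"ry":0,"rz":0,"fingers":45}
  ]
}}

```text
time: 4.7
eef_pos: [639.0, -124.5, 3.1]
tool_rot: [[-0.0, 1.0, -0.0], [1.0, 0.0, 0.0], [0.0, -0.0, -1.0]]
wrist_force: [-0.1, 0.1, 0.1]
width: 54.4
gripper_force: 12.0
```

>>> {"fn": "servo_tool", "kwargs": {
  "commands": [
    {"tx":0,"ty":0,"tz":0.01,"rx":0,"ry":0,"rz":0,"fingers":54},
    {"tx":0,"ty":0,"tz":0,"rx":0,"ry":0,"rz":0,"fingers":60},
    {"tx":0,"ty":0,"tz":0,"rx":0,"ry":0,"rz":0,"fingers":80},
    {"tx":0,"ty":0,"tz":0,"rx":0,"ry":0,"rz":0,"fingers":93},
    {"tx":0,"ty":0,"tz":-0.2,"rx":0,"ry":0,"rz":0,"fingers":93}
  ]
}}

```text
time: 5.32
eef_pos: [638.1, -124.3, 21.5]
tool_rot: [[-0.0, 1.0, -0.003], [1.0, 0.0, 0.001], [0.001, -0.003, -1.0]]
wrist_force: [-0.0, -0.4, 0.2]
width: 85.1
gripper_force: 0.0
```

>>> {"fn": "servo_tool", "kwargs": {
  "commands": [
    {"tx":0,"ty":0,"tz":-0.4,"rx":0,"ry":0,"rz":0,"fingers":93},
    {"tx":0,"ty":0,"tz":-0.4,"rx":0,"ry":0,"rz":0.085,"fingers":93},
    {"tx":0,"ty":0,"tz":-0.4,"rx":0,"ry":0,"rz":0.085,"fingers":93},
    {"tx":0,"ty":0,"tz":-0.4,"rx":0,"ry":0,"rz":0.085,"fingers":93},
    {"tx":0,"ty":0,"tz":0,"rx":0,"ry":0,"rz":0.085,"fingers":93}
  ]
}}

```text
time: 5.95
eef_pos: [640.1, -124.8, 188.0]
tool_rot: [[0.633, 0.774, 0.007], [0.774, -0.633, -0.002], [0.003, 0.006, -1.0]]
wrist_force: [0.8, -0.7, -0.1]
width: 93.0
gripper_force: 0.0
```

>>> {"fn": "servo_tool", "kwargs": {
  "commands": [
    {"tx":0,"ty":0,"tz":0,"rx":0,"ry":0,"rz":0.088,"fingers":93},
    {"tx":-0.45,"ty":0.09,"tz":0,"rx":0,"ry":0,"rz":0,"fingers":93},
    {"tx":-0.5,"ty":0.1,"tz":0,"rx":0,"ry":0,"rz":0,"fingers":93},
    {"tx":-0.53,"ty":0.1,"tz":0,"rx":0,"ry":0,"rz":0,"fingers":93},
    {"tx":0,"ty":0,"tz":0,"rx":0,"ry":0,"rz":0,"fingers":93}
  ]
}}

```text
time: 6.58
eef_pos: [544.6, -245.7, 184.1]
tool_rot: [[0.757, 0.653, 0.001], [0.653, -0.757, -0.001], [0.0, 0.002, -1.0]]
wrist_force: [0.1, 0.4, 0.6]
width: 92.9
gripper_force: 0.0
```

```bash
python3 look.py w3;  python3 - <<'E'
import pickle,cv2,numpy as np
C=pickle.load(open('w3.pkl','rb'))
cv2.imwrite('pics/w3.png',np.vstack([cv2.resize(C['wrist']['frame'][100:340,120:520],(800,480),interpolation=cv2.INTER_CUBIC),np.hstack([cv2.resize(C['scene']['frame'][180:280,240:440],(240,120)),cv2.resize(C['side']['frame'][130:330,190:490],(180,120)),np.zeros((120,380,3),np.uint8)])]))
E
```

```text
6.725 [ 546.6 -243.1  183.2] [[0.755, 0.655, 0.001], [0.655, -0.755, -0.0], [0.001, 0.001, -1.0]] 92.78672827282216 0.0 [-0.1  0.4 -0.2]
```

View pics/w3.png

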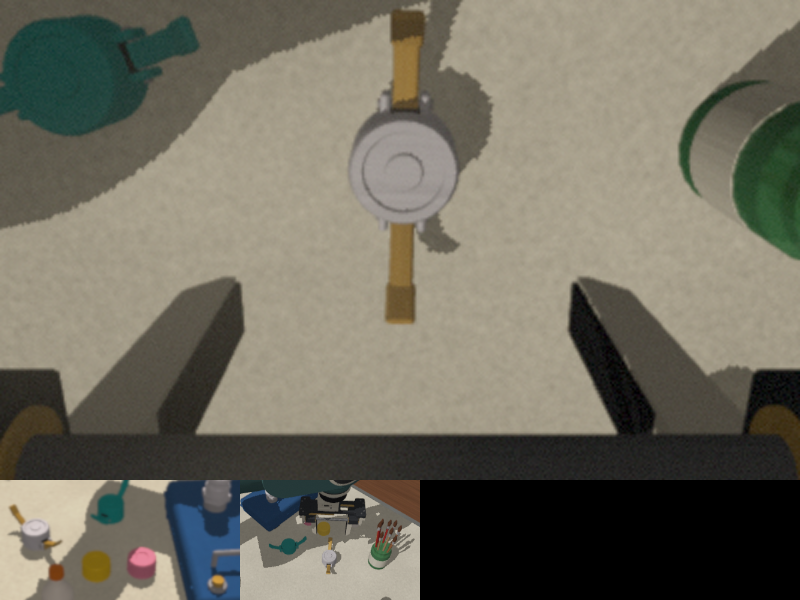

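Run:
```python
from h import *
import pickle
C=pickle.load(open('w3.pkl','rb'));w=C['wrist']
a=atz(w,322,185,38);print('cap',a)
print('tips',atz(w,324,105,50),atz(w,320,261,50))
T=np.array([[.755,.656],[.656,-.755]])
print('move tool xy', (a[:2]-[546.6,-243.1])@T)
for c in (a[:2],):
  P=np.array([proj(w,(c[0]+28.25*np.cos(t),c[1]+28.25*np.sin(t),38)) for t in np.linspace(0,6.28,60)]);print(P.min(0),P.max(0), 'seen',(295.5,158.5),(348.5,211))
```

```text
cap [ 545.8 -242.3   38. ]
tips [ 605.3 -193.3   50. ] [ 485.2 -291.9   50. ]
move tool xy [-0.0792 -1.1288]
[293.8 157. ] [350.2 211.7] seen (295.5, 158.5) (348.5, 211)
```

>>> {"fn": "servo_tool", "kwargs": {
  "commands": [
    {"tx":0,"ty":-0.01,"tz":0.45,"rx":0,"ry":0,"rz":0.01,"fingers":93},
    {"tx":0,"ty":0,"tz":0.5,"rx":0,"ry":0,"rz":0,"fingers":93},
    {"tx":0,"ty":0,"tz":0.5,"rx":0,"ry":0,"rz":0,"fingers":93},
    {"tx":0,"ty":0,"tz":0.25,"rx":0,"ry":0,"rz":0,"fingers":93},
    {"tx":0,"ty":0,"tz":0.07,"rx":0,"ry":0,"rz":0,"fingers":80}
  ]
}}

```text
time: 7.35
eef_pos: [545.6, -241.4, 3.8]
tool_rot: [[0.767, 0.641, -0.002], [0.641, -0.767, 0.001], [-0.001, -0.002, -1.0]]
wrist_force: [-0.1, 0.4, 0.5]
width: 87.1
gripper_force: 0.0
```

>>> {"fn": "servo_tool", "kwargs": {
  "commands": [
    {"tx":0,"ty":0,"tz":0,"rx":0,"ry":0,"rz":0,"fingers":60},
    {"tx":0,"ty":0,"tz":0,"rx":0,"ry":0,"rz":0,"fingers":50},
    {"tx":0,"ty":0,"tz":0,"rx":0,"ry":0,"rz":0,"fingers":50},
    {"tx":0,"ty":0,"tz":0,"rx":0,"ry":0,"rz":0,"fingers":50}
  ],
  "squeeze": 45
}}

```text
time: 7.85
eef_pos: [546.1, -242.8, 6.2]
tool_rot: [[0.768, 0.64, 0.001], [0.64, -0.768, -0.0], [0.001, 0.001, -1.0]]
wrist_force: [-0.6, 0.7, 5.7]
width: 56.2
gripper_force: 45.0
```

>>> {"fn": "servo_tool", "kwargs": {
  "commands": [
    {"tx":0,"ty":0,"tz":-0.25,"rx":0,"ry":0,"rz":0,"fingers":50},
    {"tx":0,"ty":0,"tz":-0.45,"rx":0,"ry":0,"rz":-0.088,"fingers":50},
    {"tx":0,"ty":0,"tz":-0.5,"rx":0,"ry":0,"rz":-0.088,"fingers":50},
    {"tx":0,"ty":0,"tz":-0.5,"rx":0,"ry":0,"rz":-0.088,"fingers":50},
    {"tx":0,"ty":0,"tz":-0.4,"rx":0,"ry":0,"rz":-0.087,"fingers":50}
  ]
}}

```text
time: 8.48
eef_pos: [545.4, -242.7, 217.4]
tool_rot: [[0.168, 0.986, 0.001], [0.986, -0.168, -0.0], [-0.0, 0.001, -1.0]]
wrist_force: [0.5, -0.8, -3.2]
width: 56.4
gripper_force: 45.0
```

>>> {"fn": "servo_tool", "kwargs": {
  "commands": [
    {"tx":0,"ty":0,"tz":-0.15,"rx":0,"ry":0,"rz":-0.087,"fingers":50},
    {"tx":0.35,"ty":0,"tz":0,"rx":0,"ry":0,"rz":0,"fingers":50},
    {"tx":0.5,"ty":0.03,"tz":0,"rx":0,"ry":0,"rz":0,"fingers":50},
    {"tx":0.55,"ty":0.03,"tz":0,"rx":0,"ry":0,"rz":0,"fingers":50},
    {"tx":0.55,"ty":0.03,"tz":0,"rx":0,"ry":0,"rz":0,"fingers":50}
  ]
}}

```text
time: 9.1
eef_pos: [554.2, -46.1, 230.1]
tool_rot: [[0.001, 1.0, -0.0], [1.0, -0.001, 0.0], [0.0, -0.0, -1.0]]
wrist_force: [1.1, 0.2, -3.3]
width: 56.2
gripper_force: 45.0
```

>>> {"fn": "servo_tool", "kwargs": {
  "commands": [
    {"tx":0.55,"ty":0.03,"tz":0,"rx":0,"ry":0,"rz":0,"fingers":50},
    {"tx":0.5,"ty":0,"tz":0,"rx":0,"ry":0,"rz":0,"fingers":50},
    {"tx":0.3,"ty":0,"tz":0,"rx":0,"ry":0,"rz":0,"fingers":50},
    {"tx":0,"ty":0,"tz":0,"rx":0,"ry":0,"rz":0,"fingers":50}
  ]
}}

```text
time: 9.6
eef_pos: [557.2, 89.1, 229.9]
tool_rot: [[-0.003, 1.0, -0.0], [1.0, 0.003, 0.0], [0.0, -0.0, -1.0]]
wrist_force: [-0.6, -0.5, -3.3]
width: 56.2
gripper_force: 45.0
```

```bash
python3 look.py w4;  python3 - <<'E'
import pickle,cv2,numpy as np
C=pickle.load(open('w4.pkl','rb'))
r=lambda a:cv2.resize(a,None,fx=4,fy=4,interpolation=cv2.INTER_CUBIC)
m=np.hstack([r(C['scene']['frame'][95:220,365:465]),r(C['side']['frame'][70:195,190:290])])
m=np.vstack([m])
cv2.imwrite('pics/w4.png',m)
E
```

```text
9.75 [557.5  86.8 230. ] [[0.0, 1.0, -0.0], [1.0, -0.0, -0.0], [-0.0, -0.0, -1.0]] 56.36141818748517 45.000702315737726 [ 0.5 -0.3 -3.1]
```

View pics/w4.png

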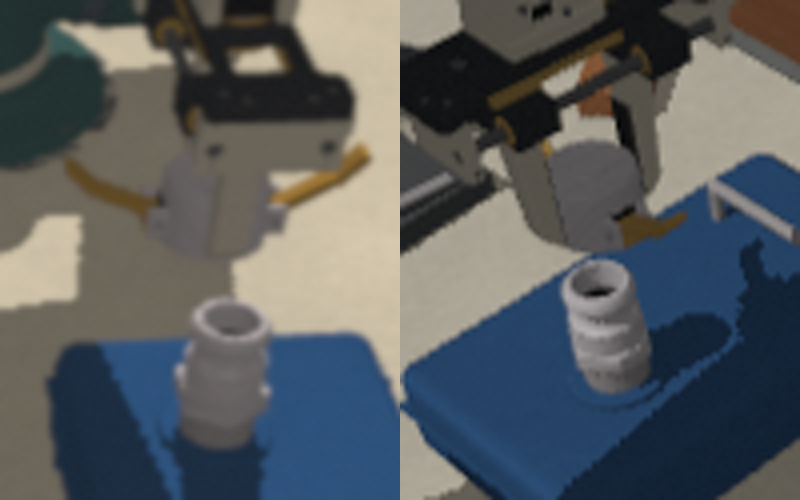

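Run:
```python
from h import *
import pickle
C=pickle.load(open('w4.pkl','rb'));s,d=C['scene'],C['side']
def out(c,ctr,r,z):
  P=np.array([proj(c,(ctr[0]+r*np.cos(t),ctr[1]+r*np.sin(t),z)) for t in np.linspace(0,6.28,90)]);return P.min(0),P.max(0)
for n,c,o in(('scene',s,(365,95)),('side',d,(190,70))):
  for ctr,r,z in(((558,108.5),22.7,162),((558,104),22.7,162),((558,108.5),19.7,166),((557.5,86.8),28.25,225)):
    a,b=out(c,ctr,r,z); print(n,ctr,z,((a-o)*4).round(),((b-o)*4).round())
```

```text
scene (558, 108.5) 162 [188. 300.] [271. 348.]
scene (558, 104) 162 [180. 300.] [263. 348.]
scene (558, 108.5) 166 [194. 297.] [266. 339.]
scene (557.5, 86.8) 225 [151. 201.] [257. 260.]
side (558, 108.5) 162 [157. 260.] [230. 309.]
side (558, 104) 162 [161. 263.] [235. 312.]
side (558, 108.5) 166 [160. 258.] [224. 300.]
side (557.5, 86.8) 225 [148. 188.] [246. 250.]
```

>>> {"fn": "servo_tool", "kwargs": {
  "commands": [
    {"tx":0.217,"ty":0.02,"tz":0,"rx":0,"ry":0,"rz":0,"fingers":50},
    {"tx":0,"ty":0,"tz":0.3,"rx":0,"ry":0,"rz":0,"fingers":50},
    {"tx":0,"ty":0,"tz":0.2,"rx":0,"ry":0,"rz":0,"fingers":50},
    {"tx":0,"ty":0,"tz":0,"rx":0,"ry":0,"rz":0,"fingers":50}
  ]
}}

```text
time: 10.25
eef_pos: [559.0, 108.2, 178.5]
tool_rot: [[0.001, 1.0, -0.003], [1.0, -0.001, -0.001], [-0.001, -0.003, -1.0]]
wrist_force: [0.3, -0.2, -2.5]
width: 56.8
gripper_force: 45.0
```

>>> {"fn": "servo_tool", "kwargs": {
  "commands": [
    {"tx":0,"ty":0,"tz":0.04,"rx":0,"ry":0,"rz":0,"fingers":50},
    {"tx":0,"ty":0,"tz":0.04,"rx":0,"ry":0,"rz":0,"fingers":50},
    {"tx":0,"ty":0,"tz":0.03,"rx":0,"ry":0,"rz":0,"fingers":50},
    {"tx":0,"ty":0,"tz":0,"rx":0,"ry":0,"rz":0,"fingers":50}
  ]
}}

```text
time: 10.75
eef_pos: [559.5, 109.0, 169.0]
tool_rot: [[-0.0, 1.0, -0.0], [1.0, 0.0, -0.0], [-0.0, -0.0, -1.0]]
wrist_force: [0.5, -0.4, -3.0]
width: 56.0
gripper_force: 45.0
```

>>> {"fn": "servo_tool", "kwargs": {
  "commands": [
    {"tx":0,"ty":0,"tz":0.02,"rx":0,"ry":0,"rz":0,"fingers":50},
    {"tx":0,"ty":0,"tz":0.02,"rx":0,"ry":0,"rz":0,"fingers":50},
    {"tx":0,"ty":0,"tz":0,"rx":0,"ry":0,"rz":0,"fingers":50}
  ]
}}

```text
time: 11.12
eef_pos: [559.5, 109.0, 164.9]
tool_rot: [[-0.0, 1.0, -0.0], [1.0, 0.0, 0.0], [0.0, -0.0, -1.0]]
wrist_force: [-0.6, 0.7, -3.8]
width: 56.3
gripper_force: 45.0
```

>>> {"fn": "servo_tool", "kwargs": {
  "commands": [
    {"tx":0,"ty":0,"tz":0.02,"rx":0,"ry":0,"rz":0,"fingers":50},
    {"tx":0,"ty":0,"tz":0.03,"rx":0,"ry":0,"rz":0,"fingers":50},
    {"tx":0,"ty":0,"tz":0,"rx":0,"ry":0,"rz":0,"fingers":50}
  ]
}}

```text
time: 11.5
eef_pos: [559.5, 109.1, 159.8]
tool_rot: [[-0.0, 1.0, -0.0], [1.0, 0.0, 0.0], [0.0, -0.0, -1.0]]
wrist_force: [-0.4, -0.2, -4.3]
width: 56.6
gripper_force: 45.0
```

>>> {"fn": "servo_tool", "kwargs": {
  "commands": [
    {"tx":0,"ty":0,"tz":0.04,"rx":0,"ry":0,"rz":0,"fingers":50},
    {"tx":0,"ty":0,"tz":0.04,"rx":0,"ry":0,"rz":0,"fingers":50},
    {"tx":0,"ty":0,"tz":0.04,"rx":0,"ry":0,"rz":0,"fingers":50},
    {"tx":0,"ty":0,"tz":0,"rx":0,"ry":0,"rz":0,"fingers":50}
  ]
}}

```text
time: 12.0
eef_pos: [559.5, 109.1, 147.6]
tool_rot: [[0.0, 1.0, -0.0], [1.0, -0.0, 0.0], [0.0, -0.0, -1.0]]
wrist_force: [-1.3, -0.1, -3.9]
width: 56.4
gripper_force: 45.0
```

>>> {"fn": "servo_tool", "kwargs": {
  "commands": [
    {"tx":0,"ty":0,"tz":0.03,"rx":0,"ry":0,"rz":0,"fingers":50},
    {"tx":0,"ty":0,"tz":0.02,"rx":0,"ry":0,"rz":0,"fingers":50},
    {"tx":0,"ty":0,"tz":0.01,"rx":0,"ry":0,"rz":0,"fingers":50},
    {"tx":0,"ty":0,"tz":0,"rx":0,"ry":0,"rz":0,"fingers":50}
  ]
}}

```text
time: 12.5
eef_pos: [559.6, 109.0, 142.3]
tool_rot: [[-0.0, 1.0, 0.0], [1.0, 0.0, -0.0], [-0.0, 0.0, -1.0]]
wrist_force: [-3.0, -1.4, -0.7]
width: 56.5
gripper_force: 45.0
```

>>> {"fn": "servo_tool", "kwargs": {
  "commands": [
    {"tx":0,"ty":0,"tz":0.01,"rx":0,"ry":0,"rz":0,"fingers":50},
    {"tx":0,"ty":0,"tz":0,"rx":0,"ry":0,"rz":0,"fingers":50}
  ]
}}

```text
time: 12.75
eef_pos: [559.6, 109.0, 142.2]
tool_rot: [[0.0, 1.0, 0.0], [1.0, -0.0, 0.0], [0.0, 0.0, -1.0]]
wrist_force: [-8.0, -1.9, 10.5]
width: 56.2
gripper_force: 45.0
```

>>> {"fn": "servo_tool", "kwargs": {
  "commands": [
    {"tx":0,"ty":0,"tz":0.01,"rx":0,"ry":0,"rz":0,"fingers":50},
    {"tx":0,"ty":0,"tz":0,"rx":0,"ry":0,"rz":0,"fingers":50},
    {"tx":0,"ty":0,"tz":0,"rx":0,"ry":0,"rz":0,"fingers":50}
  ]
}}

```text
time: 13.12
eef_pos: [559.6, 109.1, 142.2]
tool_rot: [[-0.0, 1.0, 0.001], [1.0, 0.0, 0.0], [0.0, 0.001, -1.0]]
wrist_force: [-12.6, -2.5, 17.3]
width: 56.8
gripper_force: 45.0
```

>>> {"fn": "servo_tool", "kwargs": {
  "commands": [
    {"tx":0,"ty":0,"tz":-0.01,"rx":0,"ry":0,"rz":0,"fingers":58},
    {"tx":0,"ty":0,"tz":0,"rx":0,"ry":0,"rz":0,"fingers":75},
    {"tx":0,"ty":0,"tz":0,"rx":0,"ry":0,"rz":0,"fingers":93},
    {"tx":0,"ty":0,"tz":0,"rx":0,"ry":0,"rz":0,"fingers":93},
    {"tx":0,"ty":0,"tz":-0.1,"rx":0,"ry":0,"rz":0,"fingers":93}
  ]
}}

```text
time: 13.75
eef_pos: [559.3, 109.0, 150.8]
tool_rot: [[0.0, 1.0, -0.001], [1.0, -0.0, -0.0], [-0.0, -0.001, -1.0]]
wrist_force: [0.0, 0.6, 0.4]
width: 91.3
gripper_force: 0.0
```

>>> {"fn": "servo_tool", "kwargs": {
  "commands": [
    {"tx":0,"ty":0,"tz":-0.4,"rx":0,"ry":0,"rz":0,"fingers":93},
    {"tx":0,"ty":0,"tz":-0.5,"rx":0,"ry":0,"rz":0,"fingers":93},
    {"tx":0,"ty":0,"tz":-0.1,"rx":0,"ry":0,"rz":0,"fingers":0},
    {"tx":0,"ty":0,"tz":0,"rx":0,"ry":0,"rz":0,"fingers":0}
  ]
}}

```text
time: 14.25
eef_pos: [559.7, 109.1, 251.7]
tool_rot: [[-0.0, 1.0, 0.001], [1.0, 0.0, 0.0], [0.0, 0.001, -1.0]]
wrist_force: [0.5, -0.2, -0.4]
width: 77.6
gripper_force: 0.0
```

```bash
python3 look.py w5;  python3 - <<'E'
import pickle,cv2,numpy as np
C=pickle.load(open('w5.pkl','rb'))
r=lambda a:cv2.resize(a,None,fx=4,fy=4,interpolation=cv2.INTER_CUBIC)
m=np.hstack([r(C['scene']['frame'][140:220,375:475]),r(C['side']['frame'][105:185,190:290])])
w=cv2.resize(C['wrist']['frame'][60:260,150:550],(560,280))
m=np.vstack([m,np.hstack([w,np.zeros((280,240,3),np.uint8)])])
cv2.imwrite('pics/w5.png',m)
E
```

```text
14.4 [559.2 109.  249.6] [[-0.0, 1.0, -0.002], [1.0, 0.0, -0.0], [-0.0, -0.002, -1.0]] 65.60396847710187 0.0 [0.2 0.6 0.3]
```

View pics/w5.png

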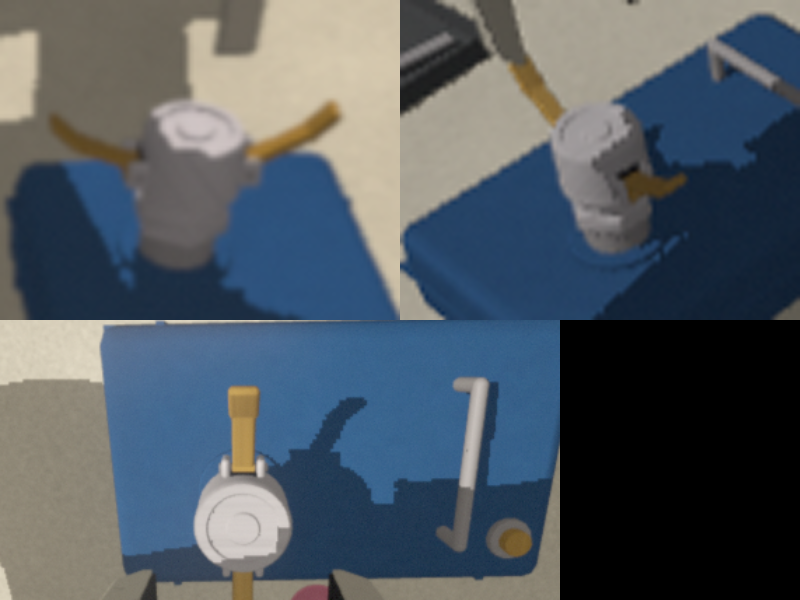

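>>> {"fn": "servo_tool", "kwargs": {
  "commands": [
    {"tx":0.3,"ty":0,"tz":0,"rx":0,"ry":0,"rz":0,"fingers":0},
    {"tx":0.35,"ty":0,"tz":0,"rx":0,"ry":0,"rz":0,"fingers":0},
    {"tx":0,"ty":0,"tz":0.25,"rx":0,"ry":0,"rz":0,"fingers":0},
    {"tx":0,"ty":0,"tz":0.25,"rx":0,"ry":0,"rz":0,"fingers":0},
    {"tx":0,"ty":0,"tz":0,"rx":0,"ry":0,"rz":0,"fingers":0}
  ]
}}

```text
time: 15.02
eef_pos: [558.5, 173.8, 198.3]
tool_rot: [[-0.0, 1.0, -0.004], [1.0, 0.0, -0.001], [-0.001, -0.004, -1.0]]
wrist_force: [0.2, 0.4, 1.0]
width: 15.5
gripper_force: 0.0
```

>>> {"fn": "servo_tool", "kwargs": {
  "commands": [
    {"tx":0,"ty":0,"tz":0.12,"rx":0,"ry":0,"rz":0,"fingers":0},
    {"tx":0,"ty":0,"tz":0.12,"rx":0,"ry":0,"rz":0,"fingers":0},
    {"tx":0,"ty":0,"tz":0.12,"rx":0,"ry":0,"rz":0,"fingers":0},
    {"tx":0,"ty":0,"tz":0.12,"rx":0,"ry":0,"rz":0,"fingers":0}
  ]
}}

```text
time: 15.52
eef_pos: [559.8, 174.2, 152.9]
tool_rot: [[0.0, 1.0, 0.001], [1.0, -0.0, 0.001], [0.001, 0.001, -1.0]]
wrist_force: [1.2, 1.6, 4.6]
width: 0.4
gripper_force: 2.1
```

Force about 5 N, as expected for the stiff arm. I continue down while easing inward.

>>> {"fn": "servo_tool", "kwargs": {
  "commands": [
    {"tx":0,"ty":0,"tz":0.12,"rx":0,"ry":0,"rz":0,"fingers":0},
    {"tx":0,"ty":0,"tz":0.12,"rx":0,"ry":0,"rz":0,"fingers":0},
    {"tx":0,"ty":0,"tz":0.12,"rx":0,"ry":0,"rz":0,"fingers":0},
    {"tx":0,"ty":0,"tz":0.12,"rx":0,"ry":0,"rz":0,"fingers":0},
    {"tx":0,"ty":0,"tz":0,"rx":0,"ry":0,"rz":0,"fingers":0}
  ]
}}

```text
time: 16.15
eef_pos: [559.3, 174.1, 104.2]
tool_rot: [[-0.0, 1.0, -0.001], [1.0, 0.0, 0.0], [0.0, -0.001, -1.0]]
wrist_force: [0.1, 0.8, 0.0]
width: 0.7
gripper_force: 0.5
```

>>> {"fn": "servo_tool", "kwargs": {
  "commands": [
    {"tx":-0.06,"ty":0,"tz":0,"rx":0,"ry":0,"rz":0,"fingers":0},
    {"tx":-0.05,"ty":0,"tz":0,"rx":0,"ry":0,"rz":0,"fingers":0},
    {"tx":0,"ty":0,"tz":0,"rx":0,"ry":0,"rz":0,"fingers":0}
  ]
}}

```text
time: 16.52
eef_pos: [559.5, 162.6, 105.3]
tool_rot: [[0.0, 1.0, -0.0], [1.0, -0.0, -0.0], [-0.0, -0.0, -1.0]]
wrist_force: [0.0, 2.8, -0.4]
width: 0.5
gripper_force: 1.2
```

>>> {"fn": "servo_tool", "kwargs": {
  "commands": [
    {"tx":-0.02,"ty":0,"tz":0,"rx":0,"ry":0,"rz":0,"fingers":0},
    {"tx":-0.02,"ty":0,"tz":0,"rx":0,"ry":0,"rz":0,"fingers":0},
    {"tx":0,"ty":0,"tz":0,"rx":0,"ry":0,"rz":0,"fingers":0}
  ]
}}

```text
time: 16.9
eef_pos: [559.6, 159.0, 105.1]
tool_rot: [[0.0, 1.0, -0.0], [1.0, -0.0, 0.0], [0.0, -0.0, -1.0]]
wrist_force: [-0.1, 4.4, -1.0]
width: 0.5
gripper_force: 1.6
```

>>> {"fn": "servo_tool", "kwargs": {
  "commands": [
    {"tx":-0.02,"ty":0,"tz":0,"rx":0,"ry":0,"rz":0,"fingers":0},
    {"tx":-0.02,"ty":0,"tz":0,"rx":0,"ry":0,"rz":0,"fingers":0},
    {"tx":0,"ty":0,"tz":0,"rx":0,"ry":0,"rz":0,"fingers":0}
  ]
}}

```text
time: 17.27
eef_pos: [559.5, 155.9, 105.0]
tool_rot: [[-0.0, 1.0, -0.0], [1.0, 0.0, 0.002], [0.002, -0.0, -1.0]]
wrist_force: [0.3, 12.5, -2.4]
width: 0.8
gripper_force: 5.2
```

>>> {"fn": "servo_tool", "kwargs": {
  "commands": [
    {"tx":-0.02,"ty":0,"tz":0,"rx":0,"ry":0,"rz":0,"fingers":0},
    {"tx":-0.01,"ty":0,"tz":0,"rx":0,"ry":0,"rz":0,"fingers":0},
    {"tx":0,"ty":0,"tz":0,"rx":0,"ry":0,"rz":0,"fingers":0}
  ]
}}

```text
time: 17.65
eef_pos: [559.4, 155.4, 105.0]
tool_rot: [[-0.001, 1.0, 0.0], [1.0, 0.001, 0.006], [0.006, 0.0, -1.0]]
wrist_force: [1.5, 33.4, -6.4]
width: 0.2
gripper_force: 15.4
```

>>> {"fn": "servo_tool", "kwargs": {
  "commands": [
    {"tx":0.1,"ty":0,"tz":0,"rx":0,"ry":0,"rz":0,"fingers":0},
    {"tx":0.08,"ty":0,"tz":-0.2,"rx":0,"ry":0,"rz":0,"fingers":0},
    {"tx":0,"ty":0,"tz":-0.5,"rx":0,"ry":0,"rz":0,"fingers":0},
    {"tx":0,"ty":0,"tz":-0.5,"rx":0,"ry":0,"rz":0,"fingers":0},
    {"tx":0,"ty":0,"tz":0,"rx":0,"ry":0,"rz":0,"fingers":0}
  ]
}}

```text
time: 18.27
eef_pos: [560.9, 170.2, 231.2]
tool_rot: [[0.0, 1.0, 0.007], [1.0, -0.0, 0.001], [0.001, 0.007, -1.0]]
wrist_force: [0.0, 0.7, -0.6]
width: 0.9
gripper_force: 0.0
```

>>> {"fn": "servo_tool", "kwargs": {
  "commands": [
    {"tx":-0.4,"ty":0,"tz":0,"rx":0,"ry":0,"rz":0,"fingers":0},
    {"tx":-0.5,"ty":0,"tz":0,"rx":0,"ry":0,"rz":0,"fingers":0},
    {"tx":-0.36,"ty":0,"tz":0,"rx":0,"ry":0,"rz":0,"fingers":0},
    {"tx":0,"ty":0,"tz":0,"rx":0,"ry":0,"rz":0,"fingers":0}
  ]
}}

```text
time: 18.77
eef_pos: [559.4, 41.9, 225.4]
tool_rot: [[0.003, 1.0, -0.0], [1.0, -0.003, -0.001], [-0.001, -0.0, -1.0]]
wrist_force: [0.3, -0.4, 0.1]
width: 0.1
gripper_force: 0.0
```

```bash
python3 look.py w6;  python3 - <<'E'
import pickle,cv2,numpy as np
C=pickle.load(open('w6.pkl','rb'))
r=lambda a:cv2.resize(a,None,fx=4,fy=4,interpolation=cv2.INTER_CUBIC)
m=np.hstack([r(C['scene']['frame'][140:220,375:475]),r(C['side']['frame'][105:185,190:290])])
w=cv2.resize(C['wrist']['frame'][60:260,150:550],(560,280))
m=np.vstack([m,np.hstack([w,np.zeros((280,240,3),np.uint8)])])
cv2.imwrite('pics/w6.png',m)
E
```

```text
18.925 [559.5  44.5 225.2] [[0.0, 1.0, -0.0], [1.0, -0.0, -0.0], [-0.0, -0.0, -1.0]] 0.5444027540709234 0.0 [0.7 0.8 1.1]
```

View pics/w6.png

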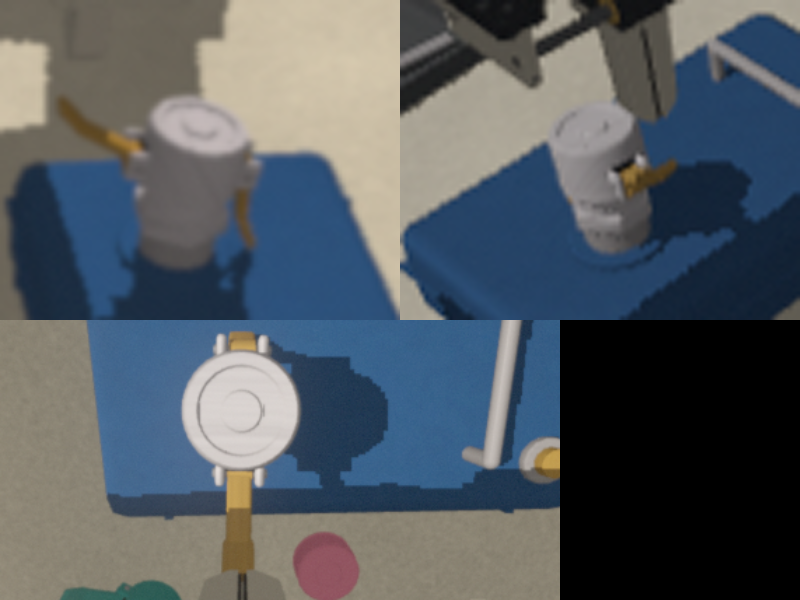

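The first arm is closed; the cap is tilted slightly up on the open-arm side. I press that edge of the cap top down first.

>>> {"fn": "servo_tool", "kwargs": {
  "commands": [
    {"tx":0.43,"ty":0,"tz":0,"rx":0,"ry":0,"rz":0,"fingers":0},
    {"tx":0,"ty":0,"tz":0.3,"rx":0,"ry":0,"rz":0,"fingers":0},
    {"tx":0,"ty":0,"tz":0.16,"rx":0,"ry":0,"rz":0,"fingers":0},
    {"tx":0,"ty":0,"tz":0.02,"rx":0,"ry":0,"rz":0,"fingers":0},
    {"tx":0,"ty":0,"tz":0,"rx":0,"ry":0,"rz":0,"fingers":0}
  ]
}}

```text
time: 19.55
eef_pos: [559.7, 87.1, 177.5]
tool_rot: [[0.0, 1.0, 0.0], [1.0, -0.0, 0.0], [0.0, 0.0, -1.0]]
wrist_force: [0.1, -0.4, 0.4]
width: 0.3
gripper_force: 0.0
```

>>> {"fn": "servo_tool", "kwargs": {
  "commands": [
    {"tx":0,"ty":0,"tz":0.015,"rx":0,"ry":0,"rz":0,"fingers":0},
    {"tx":0,"ty":0,"tz":0.01,"rx":0,"ry":0,"rz":0,"fingers":0},
    {"tx":0,"ty":0,"tz":0,"rx":0,"ry":0,"rz":0,"fingers":0}
  ]
}}

```text
time: 19.92
eef_pos: [559.6, 87.0, 174.7]
tool_rot: [[0.0, 1.0, 0.0], [1.0, -0.0, 0.0], [0.0, 0.0, -1.0]]
wrist_force: [0.4, -0.3, -0.9]
width: 0.6
gripper_force: 0.0
```

>>> {"fn": "servo_tool", "kwargs": {
  "commands": [
    {"tx":0,"ty":0,"tz":0.015,"rx":0,"ry":0,"rz":0,"fingers":0},
    {"tx":0,"ty":0,"tz":0.01,"rx":0,"ry":0,"rz":0,"fingers":0},
    {"tx":0,"ty":0,"tz":0,"rx":0,"ry":0,"rz":0,"fingers":0}
  ]
}}

```text
time: 20.3
eef_pos: [559.7, 87.0, 174.1]
tool_rot: [[-0.0, 1.0, 0.002], [1.0, 0.0, 0.0], [0.0, 0.002, -1.0]]
wrist_force: [-7.5, -1.0, 16.5]
width: 0.7
gripper_force: 8.2
```

>>> {"fn": "servo_tool", "kwargs": {
  "commands": [
    {"tx":0,"ty":0,"tz":-0.4,"rx":0,"ry":0,"rz":0,"fingers":0},
    {"tx":-0.43,"ty":0,"tz":0,"rx":0,"ry":0,"rz":0,"fingers":0},
    {"tx":0,"ty":0,"tz":0.15,"rx":0,"ry":0,"rz":0,"fingers":0},
    {"tx":0,"ty":0,"tz":0.12,"rx":0,"ry":0,"rz":0,"fingers":0},
    {"tx":0,"ty":0,"tz":0.12,"rx":0,"ry":0,"rz":0,"fingers":0}
  ]
}}

```text
time: 20.92
eef_pos: [559.4, 44.7, 172.0]
tool_rot: [[-0.001, 1.0, -0.001], [1.0, 0.001, 0.0], [0.0, -0.001, -1.0]]
wrist_force: [-0.6, 0.3, 4.6]
width: 0.7
gripper_force: 1.9
```

>>> {"fn": "servo_tool", "kwargs": {
  "commands": [
    {"tx":0,"ty":0,"tz":0.12,"rx":0,"ry":0,"rz":0,"fingers":0},
    {"tx":0,"ty":0,"tz":0.12,"rx":0,"ry":0,"rz":0,"fingers":0},
    {"tx":0,"ty":0,"tz":0.12,"rx":0,"ry":0,"rz":0,"fingers":0},
    {"tx":0,"ty":0,"tz":0.12,"rx":0,"ry":0,"rz":0,"fingers":0},
    {"tx":0,"ty":0,"tz":0.12,"rx":0,"ry":0,"rz":0,"fingers":0}
  ]
}}

```text
time: 21.55
eef_pos: [560.0, 44.5, 113.1]
tool_rot: [[-0.001, 1.0, 0.001], [1.0, 0.001, 0.0], [0.0, 0.001, -1.0]]
wrist_force: [-0.4, -0.1, 8.1]
width: 0.5
gripper_force: 3.1
```

>>> {"fn": "servo_tool", "kwargs": {
  "commands": [
    {"tx":0,"ty":0,"tz":0.08,"rx":0,"ry":0,"rz":0,"fingers":0},
    {"tx":0.06,"ty":0,"tz":0,"rx":0,"ry":0,"rz":0,"fingers":0},
    {"tx":0.06,"ty":0,"tz":0,"rx":0,"ry":0,"rz":0,"fingers":0},
    {"tx":0.02,"ty":0,"tz":0,"rx":0,"ry":0,"rz":0,"fingers":0},
    {"tx":0.02,"ty":0,"tz":0,"rx":0,"ry":0,"rz":0,"fingers":0}
  ]
}}

```text
time: 22.18
eef_pos: [559.3, 58.8, 104.6]
tool_rot: [[0.0, 1.0, -0.001], [1.0, -0.0, -0.004], [-0.004, -0.001, -1.0]]
wrist_force: [0.2, -23.3, -5.9]
width: 0.3
gripper_force: 9.1
```

>>> {"fn": "servo_tool", "kwargs": {
  "commands": [
    {"tx":0.02,"ty":0,"tz":0,"rx":0,"ry":0,"rz":0,"fingers":0},
    {"tx":0.01,"ty":0,"tz":0,"rx":0,"ry":0,"rz":0,"fingers":0},
    {"tx":0,"ty":0,"tz":0,"rx":0,"ry":0,"rz":0,"fingers":0}
  ]
}}

```text
time: 22.55
eef_pos: [559.2, 59.9, 104.2]
tool_rot: [[0.001, 1.0, -0.001], [1.0, -0.001, -0.007], [-0.007, -0.001, -1.0]]
wrist_force: [1.1, -32.3, -7.2]
width: 1.0
gripper_force: 13.1
```

>>> {"fn": "servo_tool", "kwargs": {
  "commands": [
    {"tx":0.015,"ty":0,"tz":0,"rx":0,"ry":0,"rz":0,"fingers":0},
    {"tx":0.015,"ty":0,"tz":0,"rx":0,"ry":0,"rz":0,"fingers":0},
    {"tx":0,"ty":0,"tz":0,"rx":0,"ry":0,"rz":0,"fingers":0}
  ]
}}

```text
time: 22.92
eef_pos: [559.1, 61.3, 103.9]
tool_rot: [[0.002, 1.0, -0.002], [1.0, -0.002, -0.01], [-0.01, -0.002, -1.0]]
wrist_force: [1.0, -45.1, -9.7]
width: 1.0
gripper_force: 19.0
```

>>> {"fn": "servo_tool", "kwargs": {
  "commands": [
    {"tx":0.015,"ty":0,"tz":0,"rx":0,"ry":0,"rz":0,"fingers":0},
    {"tx":0.01,"ty":0,"tz":0,"rx":0,"ry":0,"rz":0,"fingers":0},
    {"tx":0,"ty":0,"tz":0,"rx":0,"ry":0,"rz":0,"fingers":0}
  ]
}}

```text
time: 23.3
eef_pos: [559.2, 61.6, 103.9]
tool_rot: [[0.003, 1.0, -0.002], [1.0, -0.003, -0.014], [-0.014, -0.002, -1.0]]
wrist_force: [1.6, -64.2, -7.6]
width: 0.4
gripper_force: 28.1
```

>>> {"fn": "servo_tool", "kwargs": {
  "commands": [
    {"tx":-0.1,"ty":0,"tz":0,"rx":0,"ry":0,"rz":0,"fingers":0},
    {"tx":-0.15,"ty":0,"tz":-0.1,"rx":0,"ry":0,"rz":0,"fingers":0},
    {"tx":0,"ty":0,"tz":-0.5,"rx":0,"ry":0,"rz":0,"fingers":0},
    {"tx":0,"ty":0,"tz":-0.5,"rx":0,"ry":0,"rz":0,"fingers":0},
    {"tx":-0.4,"ty":0,"tz":0,"rx":0,"ry":0,"rz":0,"fingers":0}
  ]
}}

```text
time: 23.92
eef_pos: [561.0, 4.8, 220.7]
tool_rot: [[-0.003, 1.0, 0.007], [1.0, 0.003, 0.001], [0.001, 0.007, -1.0]]
wrist_force: [0.8, -1.3, -0.4]
width: 0.5
gripper_force: 0.0
```

>>> {"fn": "servo_tool", "kwargs": {
  "commands": [
    {"tx":-0.3,"ty":0,"tz":-0.2,"rx":0,"ry":0,"rz":0,"fingers":0},
    {"tx":0,"ty":0,"tz":0,"rx":0,"ry":0,"rz":0,"fingers":0}
  ]
}}

```text
time: 24.18
eef_pos: [560.1, -27.5, 237.5]
tool_rot: [[0.001, 1.0, 0.003], [1.0, -0.001, 0.0], [0.0, 0.003, -1.0]]
wrist_force: [-0.2, -0.7, -0.1]
width: -0.1
gripper_force: 0.0
```

```bash
python3 look.py w7;  python3 - <<'E'
import pickle,cv2,numpy as np
C=pickle.load(open('w7.pkl','rb'))
r=lambda a,k=5:cv2.resize(a,None,fx=k,fy=k,interpolation=cv2.INTER_CUBIC)
m=np.hstack([r(C['scene']['frame'][150:214,382:462]),r(C['side']['frame'][118:182,200:280])])
m=np.vstack([m,np.hstack([cv2.resize(C['scene']['frame'][160:320],(400,100)),cv2.resize(C['side']['frame'][100:400],(400,200))[50:150]]),np.zeros((0,800,3),np.uint8)])
cv2.imwrite('pics/w7.png',m)
E
```

```text
24.325 [559.5 -25.7 235. ] [[-0.0, 1.0, -0.0], [1.0, 0.0, 0.001], [0.001, -0.0, -1.0]] 0.4775128662679884 0.0 [ 0.3 -0.9 -0.3]
```

View pics/w7.png

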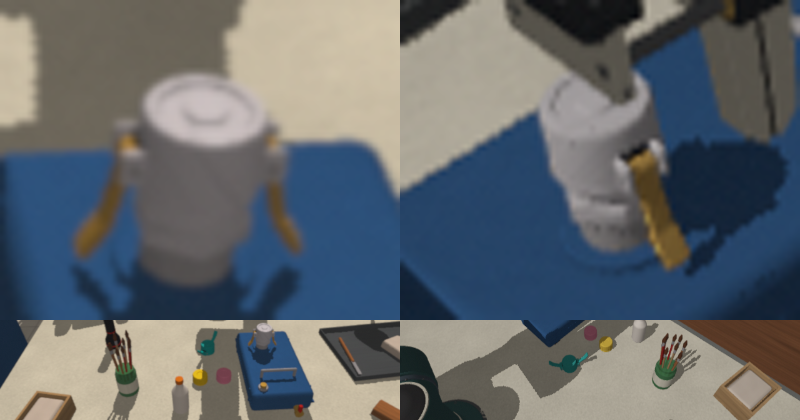

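Both arms look symmetrically closed. I'll tap both edges of the cap top to confirm it is level and home.

>>> {"fn": "servo_tool", "kwargs": {
  "commands": [
    {"tx":0.5,"ty":0,"tz":0,"rx":0,"ry":0,"rz":0,"fingers":0},
    {"tx":0.55,"ty":0,"tz":0,"rx":0,"ry":0,"rz":0,"fingers":0},
    {"tx":0.08,"ty":0,"tz":0.3,"rx":0,"ry":0,"rz":0,"fingers":0},
    {"tx":0,"ty":0,"tz":0.26,"rx":0,"ry":0,"rz":0,"fingers":0},
    {"tx":0,"ty":0,"tz":0,"rx":0,"ry":0,"rz":0,"fingers":0}
  ]
}}

```text
time: 24.95
eef_pos: [558.6, 87.5, 177.2]
tool_rot: [[-0.001, 1.0, -0.003], [1.0, 0.001, -0.0], [-0.0, -0.003, -1.0]]
wrist_force: [-0.2, -0.5, 0.4]
width: 0.3
gripper_force: 0.0
```

>>> {"fn": "servo_tool", "kwargs": {
  "commands": [
    {"tx":0,"ty":0,"tz":0.025,"rx":0,"ry":0,"rz":0,"fingers":0},
    {"tx":0,"ty":0,"tz":0.025,"rx":0,"ry":0,"rz":0,"fingers":0},
    {"tx":0,"ty":0,"tz":0,"rx":0,"ry":0,"rz":0,"fingers":0}
  ]
}}

```text
time: 25.32
eef_pos: [559.7, 86.4, 174.5]
tool_rot: [[0.0, 1.0, 0.0], [1.0, -0.0, 0.0], [0.0, 0.0, -1.0]]
wrist_force: [1.1, -0.2, 0.4]
width: 0.5
gripper_force: 0.0
```

>>> {"fn": "servo_tool", "kwargs": {
  "commands": [
    {"tx":0,"ty":0,"tz":-0.12,"rx":0,"ry":0,"rz":0,"fingers":0},
    {"tx":0.44,"ty":0,"tz":0,"rx":0,"ry":0,"rz":0,"fingers":0},
    {"tx":0,"ty":0,"tz":0.08,"rx":0,"ry":0,"rz":0,"fingers":0},
    {"tx":0,"ty":0,"tz":0.03,"rx":0,"ry":0,"rz":0,"fingers":0},
    {"tx":0,"ty":0,"tz":0,"rx":0,"ry":0,"rz":0,"fingers":0}
  ]
}}

```text
time: 25.95
eef_pos: [559.5, 129.9, 175.1]
tool_rot: [[0.001, 1.0, -0.0], [1.0, -0.001, -0.0], [-0.0, -0.0, -1.0]]
wrist_force: [-0.1, -0.2, 0.1]
width: 0.7
gripper_force: 0.0
```

>>> {"fn": "servo_tool", "kwargs": {
  "commands": [
    {"tx":0,"ty":0,"tz":0.01,"rx":0,"ry":0,"rz":0,"fingers":0},
    {"tx":0,"ty":0,"tz":0,"rx":0,"ry":0,"rz":0,"fingers":0}
  ]
}}

```text
time: 26.2
eef_pos: [559.7, 130.2, 174.3]
tool_rot: [[0.0, 1.0, 0.0], [1.0, -0.0, -0.0], [-0.0, 0.0, -1.0]]
wrist_force: [0.1, -0.0, -0.7]
width: 0.4
gripper_force: 0.0
```

Neither edge stands above about 174.5 mm, and home is 174 mm, so the cap is level and home. I retreat and hand in.

>>> {"fn": "servo_tool", "kwargs": {
  "commands": [
    {"tx":0,"ty":0,"tz":-0.4,"rx":0,"ry":0,"rz":0,"fingers":0},
    {"tx":0,"ty":0,"tz":-0.4,"rx":0,"ry":0,"rz":0,"fingers":0},
    {"tx":0,"ty":0,"tz":0,"rx":0,"ry":0,"rz":0,"fingers":0},
    {"tx":0,"ty":0,"tz":0,"rx":0,"ry":0,"rz":0,"fingers":0}
  ]
}}

```text
time: 26.7
eef_pos: [559.5, 130.4, 253.5]
tool_rot: [[0.0, 1.0, -0.001], [1.0, -0.0, -0.0], [-0.0, -0.001, -1.0]]
wrist_force: [-0.5, -0.4, -0.6]
width: 0.2
gripper_force: 0.0
```

```bash
python3 -c "
from workcell import arm
print(arm.hand_in())"
```

```text
the job is handed in; nothing more can be done
None
```

The job is handed in at about 27 s of robot time, with no verdict returned: by camera and force readings the yellow cover stands open side down on the bench, the cap is home and level on the neck, both cam arms are at their end stops, and the torch, jar and bottle were never touched.

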